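# Loosen the safety cap of the waste jug before autoclaving

### The arm

A 6-joint arm with a two-finger parallel gripper is mounted at the origin on the work surface. World frame = base frame: x ahead of the robot, y to its left, z up, the work surface at z = 0. Lengths are in m, angles in rad, forces in N, time in s.
With the tool pointing down it reaches from about 0.325 to 0.875 m from the base axis. Payload 4.4 kg.
Tool frame: the origin (TCP) lies between the finger pads; the fingertips stand 8 mm ahead of it and the grasp point (between the pads) lies 11 mm behind it; z points along the fingers, x is the direction in which the jaws open and shut, and the axes are right-handed (so a half turn about z gives the same grasp; the last joint's range is limited). The gripper opens to 85 mm and grips with 20 to 120 N. Pads are 22 mm wide; open, the fingers measure 114 mm over their backs; the gripper's body (76 mm by 85 mm) begins 54 mm behind the grasp point. The pads swing forward as they close: fully open they stand 13 mm farther back than shut.
Start: joints at [-1.367, 0.207, 1.542, -0, 1.393, -0.15], TCP at [0.199, -0.539, 0.239] pointing down, gripper open.
Joint ranges: [-2.73, 2.73], [-0.86, 2.22], [0.23, 2.46], [-1.11, 4.25], [0.08, 2.63], [-2.82, 2.82]. Speed limits (rad/s): [2.79, 2.79, 3.14, 3.14, 3.14, 3.14].

### API

Orientations are given as a rotation vector (axis times angle).
In Python, from workcell import status, optics, workorder, cut_out, tip_of gives the robot as it stands.
- The arm moves only by the tool jog_arm, never from a script. Its argument "targets" is text: rows parted by semicolons, each of 6 numbers parted by spaces: the shift along the tool's x, y, z in m, then the turn, a rotation vector about the tool's x, y, z in degrees. A call has 1 to 12 rows; each row shifts and turns the commanded pose from where the row before left it, along the tool's axes as they then stand; what a row does not reach is not made up. A row lasts 1/8 s, in which the tool goes at most 62.5 mm and 10.7 degrees, less where a joint would pass 70% of its speed; a pose out of reach is approached as far as the arm can. A call with a gripper value outside its range is refused whole. "gripper" is the finger opening in m, from 0 to 0.0854, set as the call begins (left out, the last holds). The fingers move at their own pace and stop on an object; "newtons" is the grip in N (left out, the last holds). Time passes only in rows, so rows that do not move let the fingers close. It gives the time, the measured TCP pose, the force and the opening at its end, in the units of the state.
- status.read_state(): the state, without advancing time (a new reading comes with each control period).
- optics.read_camera(name): name is "side" or "top"; returns the picture (420x560x3 uint8, red, green, blue); there is no depth.
- optics.get_calibration(name): a dict with "camera_matrix" (3x3 intrinsics, pixels), "world_to_cam" (4x4, takes a point from world to camera coordinates). Camera axes: x right, y down, z forward; pixel columns grow to the right and rows downward; lengths in m; the calibration is good to about 2 mm. A picture is of the moment at which its call begins. get_calibration takes no time and is no camera call.
- workorder.job_done(): hands the job in, once; it reports no verdict.
Trained networks look in the newest picture that a camera, given by its name, has taken for a name from the list of things; names that differ only in an ending like _2 or _b are one class to them, and where a whole thing is asked for, a point or a joint stands for the part that bears it (a point fixed in the world has none). Each returns a list of dicts, best first, with "conf" (0 to 1); they miss things now and then, are a little off and sometimes report something else, mostly with a low value. They report only what shows in the picture. A call takes as long as a camera call.
- cut_out(query, camera): "region" (420x560 bool, what is visible of it).
- tip_of(query, camera): "location" ([x, y, z] in m, in the coordinates of the camera as it stood for that picture, good to about 4 mm: a listed point, or the origin of a listed thing).
The state is a dict: "clock": time; "joint_pos": joint angles; "qvel": joint speeds; "effort": joint torques, N m; "tool_pos": TCP position; "tool_rot": TCP orientation; "ft_force": force on the tool from outside, world axes, zero at the start; "ft_torque": the same for the moment, N m; "grip_width": finger opening in m.
Only numpy, scipy, OpenCV 4.12 (cv2) and the standard library are available. Lean on these libraries where they do the work, as an engineer would, in place of code of your own. Each camera call takes 0.05 s, during which the arm holds its last target.

### The job

The waste jug with the orange safety cap goes to the autoclave next, so its cap must be loosened: push the orange cap firmly down, keep it down while you turn it anticlockwise (seen from above) past its lock, then let it spring up loose and let go of it, leaving it on the jug. The bottle with the blue safety cap must stay locked.

Things in the scene. Friction and masses are not known exactly. Their poses are not given: they have to be found in the camera images.
- waste_cap (a point): Centre of the top face of the orange safety cap: ribbed upright cylinder, 48 mm across, 30 mm tall, top 198 mm above the bench when locked; x axis along the white line on its top. The waste jug is milky white, square (86 mm), orange band, bolted down. Below the cap: 18 mm of 35 mm neck, then the shoulder. Grip at any yaw, fingertips 15 to 25 mm below the top. Other caps are over 150 mm away.
- waste_turn (a joint): Turn of the orange cap, rad: 0 locked, grows anticlockwise seen from above, hard stop at 1.5; starts at 0 to 0.15. Not pressed, it turns only to about 0.25, where its lugs meet the lock's wall. While pressed it passes the wall and is clear of it from about 1.0 (green mark on the jug's shoulder at 1.25, black mark at 0). Little friction; a grip of about 50 N holds the cap well.
- waste_press (a joint): How far the orange cap is pressed down, m: 0 at rest while locked, hard stop at 0.010. A spring pushes up with about 8 N at 0, 12 N at 0.006, 15 N at 0.010. It passes the lock only while pressed more than about 0.006. Turned past 1.0 rad and let go, it springs up to -0.008 (8 mm above its locked height) and stays there loose.
- stock_turn (a joint): Turn of the blue safety cap (same size and mechanism) on the stock bottle, milky white, square, with a blue band, rad: 0 to 0.3 locked, above about 1.0 released. It must stay locked. This bottle, the waste jug and a round amber bottle with a black cap stand in three places in changing order.

How it is judged:
By the outcome, as a careful person would: the job done as asked, in the order asked, and still so for the second after the job is handed in, with the robot touching nothing.
It also fails if it takes over 32 s, if anything falls off the work surface, if the arm or the gripper's body presses on something with over 40 N, if the wrist force passes 120 N, or if a joint passes its speed limit or range.

## Working session

There is one attempt and no reset: what is moved stays moved. The work goes in short steps, Python scripts to look and compute and a tool call to move; the robot and the scene stay as the last step left them, time stands still between calls to the robot, and variables do not carry over. Pictures are saved under pics/ and viewed, and the job is handed in when it is done.

Besides the shell and the picture viewer there is one more tool, called after "Request:" as name(argument=value, ...) on one line, values as JSON. jog_arm: Moves the arm, as the interface text tells. Its arguments: {"type":"object","properties":{"targets":{"type":"string"},"gripper":{"type":"number"},"newtons":{"type":"number"}},"required":["targets"]}

```bash
mkdir -p pics
python3 - <<'E'
from workcell import status, optics, workorder, cut_out, tip_of
import numpy as np, cv2
s=status.read_state(); print(s)
for c in("top","side"):
    im=optics.read_camera(c); cv2.imwrite(f"pics/{c}0.png",im[:,:,::-1])
    k=optics.get_calibration(c);T=k["world_to_cam"]
    for d in tip_of("waste_cap",c):
        p=np.linalg.inv(T)@np.r_[d["location"],1]; print(c,d["conf"],p[:3].round(4))
    for d in cut_out("waste_cap",c):
        r=d["region"];ys,xs=np.nonzero(r);print(c,d["conf"],r.sum(),xs.min(),xs.max(),ys.min(),ys.max())
E
```

```text
{'clock': 0.0, 'joint_pos': array([-1.36748784e+00,  2.07459015e-01,  1.54297937e+00, -1.28514947e-06,
        1.39348906e+00, -1.50518753e-01]), 'qvel': array([-1.84677307e-04,  2.72950060e-04, -1.21680079e-03,  1.13177145e-03,
        1.73742440e-05,  1.45985174e-03]), 'effort': array([ 1.07053384e-03, -3.83039331e+01, -2.91594225e+01,  2.13008218e-05,
        1.04982848e-02,  9.14307265e-06]), 'tool_pos': array([ 0.19905824, -0.53864787,  0.23809153]), 'tool_rot': array([-2.57640625,  1.79489294,  0.00266084]), 'ft_force': array([-0.45528295, -0.44496084,  0.08460339]), 'ft_torque': array([-0.01075662,  0.00258721,  0.02549688]), 'grip_width': 0.0853118484501966}
top 0.9 [0.4993 0.2692 0.1965]
top 0.92 364 150 172 215 235
side 0.91 [0.4963 0.2687 0.1983]
side 0.66 701 262 289 310 341
```

View pics/top0.png

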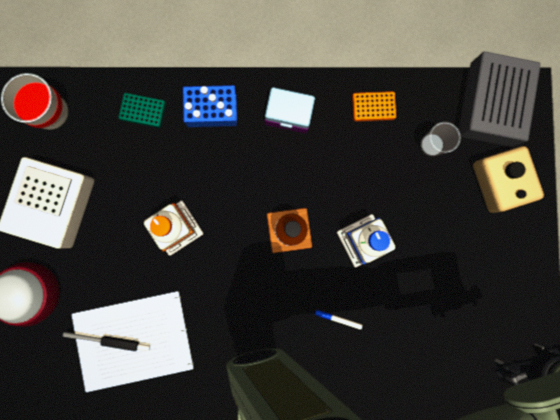

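View pics/side0.png

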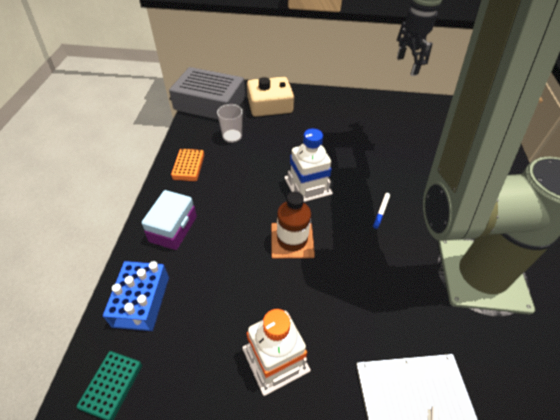

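```bash
cat > h.py <<'E'
from workcell import status, optics, workorder, cut_out, tip_of
import numpy as np, cv2
from scipy.spatial.transform import Rotation as R
def crop(c,name,p,n=40):
    k=optics.get_calibration(c); im=optics.read_camera(c)
    q=k["world_to_cam"]@np.r_[p,1]; u=k["camera_matrix"]@q[:3]; u=u[:2]/u[2]; print(c,'proj',u)
    x,y=u.astype(int); o=im[max(0,y-n):y+n,max(0,x-n):x+n,::-1]
    cv2.imwrite(f"pics/{name}.png",cv2.resize(o,None,fx=560/o.shape[1],fy=560/o.shape[1],interpolation=cv2.INTER_CUBIC))
E
python3 - <<'E'
from h import *
crop("top","tc0",[.498,.269,.198],35); crop("side","sc0",[.498,.269,.198],60)
print(R.from_rotvec(status.read_state()["tool_rot"]).as_matrix().round(3))
for c in("top","side"): print(np.linalg.inv(optics.get_calibration(c)["world_to_cam"]).round(3))
E
```

```text
top proj [158.50179348 224.70969144]
side proj [273.99717367 323.0297677 ]
[[ 0.346 -0.938 -0.   ]
 [-0.938 -0.346  0.   ]
 [-0.    -0.    -1.   ]]
[[-0.005 -0.998  0.064  0.462]
 [-1.     0.004 -0.018  0.016]
 [ 0.018 -0.064 -0.998  1.303]
 [ 0.     0.     0.     1.   ]]
[[-0.994 -0.094  0.058  0.47 ]
 [-0.109  0.762 -0.638  0.543]
 [ 0.016 -0.641 -0.768  0.845]
 [ 0.     0.     0.     1.   ]]
```

View pics/tc0.png

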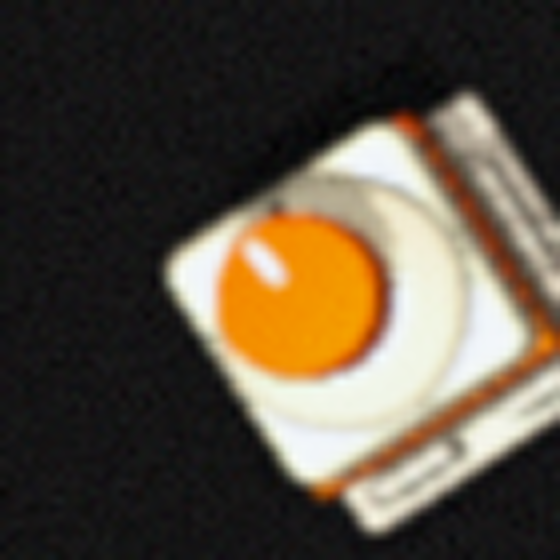

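View pics/sc0.png

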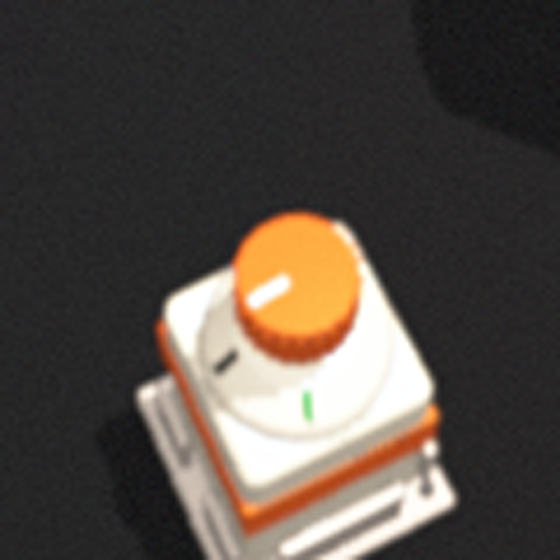

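Run:
```python
from h import *
# refine position by ray from region centroid of orange colour in top, at z=.198
for c in("top","side"):
  im=optics.read_camera(c); k=optics.get_calibration(c); r=cut_out("waste_cap",c)
  if not r: continue
  print(c,[ (round(a['conf'],2),int(a['region'].sum()),np.argwhere(a['region']).mean(0)[::-1].round(1)) for a in r])
  T=np.linalg.inv(k["world_to_cam"]);m=np.argwhere(r[0]['region']).mean(0)[::-1]
  d=T[:3,:3]@np.linalg.inv(k["camera_matrix"])@np.r_[m,1];
  for z in(.198,.190,.183):print(z,(T[:3,3]+d*(z-T[2,3])/d[2]).round(4))
  for d in tip_of("waste_cap",c): print((T@np.r_[d["location"],1]).round(4))
```

```text
top [(0.77, 369, array([160.9, 225.8]))]
0.198 [0.4954 0.2633 0.198 ]
0.19 [0.4956 0.2651 0.19  ]
0.183 [0.4958 0.2666 0.183 ]
[0.5029 0.2664 0.1952 1.    ]
side [(0.78, 697, array([276.1, 325.3]))]
0.198 [0.4939 0.2727 0.198 ]
0.19 [0.4942 0.2694 0.19  ]
0.183 [0.4945 0.2664 0.183 ]
[0.4911 0.2677 0.2005 1.    ]
```

The orange cap is at about (160, 225) in the top view and (276, 322) in the side view, and the networks and rays agree on roughly (0.4955, 0.2665, 0.198). The white line points close to the black mark, so it is locked. Next I'll move above it.

Request:
jog_arm(targets="-0.0435 -0.0371 -0.01 0 0 0;-0.0435 -0.0371 -0.01 0 0 0;-0.0435 -0.0371 0 0 0 0;-0.0435 -0.0371 0 0 0 0;-0.0435 -0.0371 0 0 0 0;-0.0435 -0.0371 0 0 0 0;-0.0435 -0.0371 0 0 0 0;-0.0435 -0.0371 0 0 0 0;-0.0435 -0.0371 0 0 0 0;-0.0435 -0.0371 0 0 0 0;-0.0435 -0.0371 0 0 0 0;-0.0435 -0.0371 0 0 0 0", gripper=0.0854)

```text
clock: 2.2
tool_pos: [0.4365, 0.1065, 0.2597]
tool_rot: [-2.578, 1.795, -0.002]
ft_force: [1.2, -1.0, -0.6]
grip_width: 0.0853
```

Request:
jog_arm(targets="-0.0435 -0.0371 0 0 0 0;-0.0435 -0.0371 0 0 0 0;-0.0435 -0.0371 0 0 0 0;0 0 0 0 0 -10;0 0 0 0 0 -10;0 0 0 0 0 -10;0 0 0 0 0 -10;0 0 0 0 0 -10;0 0 0 0 0 -10;0 0 0 0 0 -10;0 0 0 0 0 0;0 0 0 0 0 0")

```text
clock: 3.7
tool_pos: [0.4952, 0.2655, 0.2593]
tool_rot: [3.142, 0.004, -0.0]
ft_force: [-0.1, 0.3, -0.4]
grip_width: 0.0851
```

Run:
```python
from h import *
s=status.read_state(); print(s["clock"],s["tool_pos"],s["joint_pos"].round(3),s["ft_force"])
M=R.from_rotvec(s["tool_rot"]).as_matrix();print(M.round(3), M.T@(np.array([.4955,.2665,.198])-s["tool_pos"]))
crop("side","sc1",[.4955,.2665,.21],70)
crop("top","tc1",[.4955,.2665,.21],50)
```

```text
3.7 [0.49515821 0.26546971 0.25926639] [ 0.338  0.164  1.55  -0.     1.428  0.336] [-0.10914272  0.30062404 -0.42497678]
[[ 1.     0.002 -0.   ]
 [ 0.002 -1.    -0.   ]
 [-0.     0.    -1.   ]] [ 0.0003469  -0.00103148  0.06126634]
side proj [275.64265146 318.97997263]
top proj [158.3852183  225.62268466]
```

View pics/sc1.png

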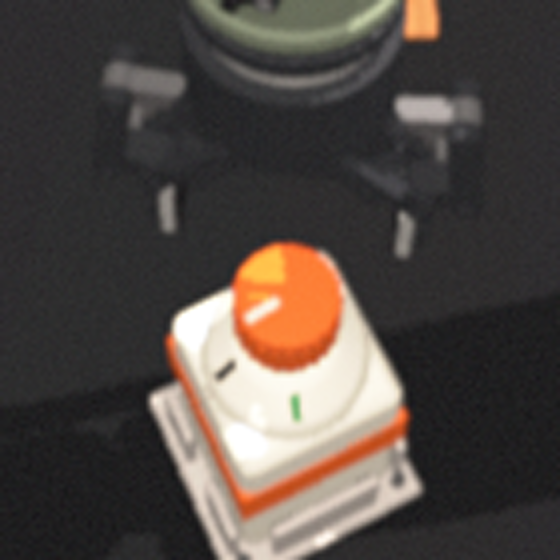

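View pics/tc1.png

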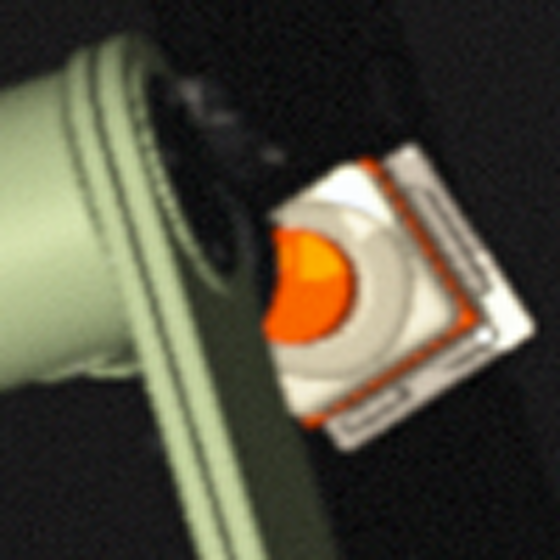

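The fingers straddle the cap evenly (finger midpoint at crop x 286, cap at 288). I'll descend and grip.

Request:
jog_arm(targets="0 -0.001 0.02 0 0 0;0 0 0.02 0 0 0;0 0 0.016 0 0 0;0 0 0.012 0 0 0;0 0 0.01 0 0 0;0 0 0 0 0 0;0 0 0 0 0 0")

```text
clock: 4.68
tool_pos: [0.4956, 0.2667, 0.1819]
tool_rot: [-3.141, -0.007, -0.002]
ft_force: [0.2, 0.2, 0.8]
grip_width: 0.0851
```

Request:
jog_arm(targets="0 0 0 0 0 0;0 0 0 0 0 0;0 0 0 0 0 0;0 0 0 0 0 0;0 0 0 0 0 0;0 0 0 0 0 0;0 0 0 0 0 0;0 0 0 0 0 0", gripper=0.03, newtons=60)

```text
clock: 5.68
tool_pos: [0.4944, 0.2666, 0.1826]
tool_rot: [3.142, 0.008, -0.002]
ft_force: [-4.7, -0.6, 6.0]
grip_width: 0.0462
```

Run:
```python
from h import *
s=status.read_state(); print(s["clock"],s["tool_pos"],s["joint_pos"].round(3),s["ft_force"],s["ft_torque"],s["grip_width"])
crop("side","sc2",[.4955,.2665,.21],70)
```

```text
5.675 [0.49438387 0.26659782 0.18256335] [0.34  0.232 1.633 0.    1.278 0.335] [-4.71443758 -0.64834371  6.00938625] [-0.11688816  0.73204025 -0.01837635] 0.04620515667827011
side proj [275.64265146 318.97997263]
```

View pics/sc2.png

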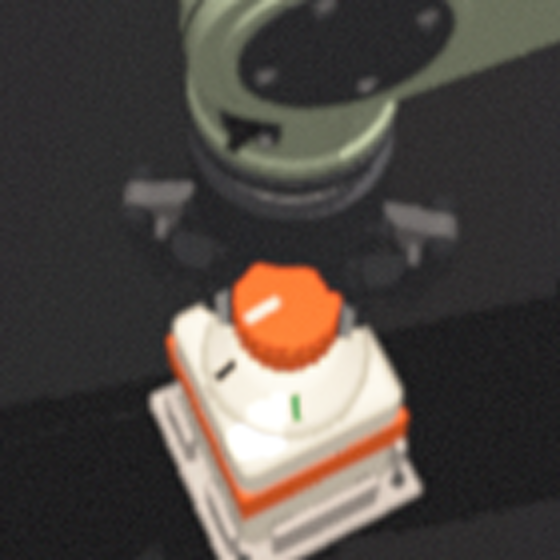

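Request:
jog_arm(targets="-0.001 0 0.003 0 0 0;0 0 0.003 0 0 0;0 0 0.003 0 0 0;0 0 0.002 0 0 0;0 0 0 0 0 0;0 0 0 0 0 0")

```text
clock: 6.48
tool_pos: [0.4944, 0.2667, 0.1735]
tool_rot: [-3.141, -0.008, -0.002]
ft_force: [-5.4, -2.3, 14.3]
grip_width: 0.0461
```

Run:
```python
from h import *
s=status.read_state(); print(s["clock"],s["tool_pos"],s["joint_pos"].round(3),s["ft_force"],s["ft_torque"],s["grip_width"])
crop("side","sc3",[.4955,.2665,.21],70)
```

```text
6.475 [0.49440298 0.26665291 0.17354888] [ 0.341  0.24   1.643 -0.     1.257  0.336] [-5.44904628 -2.28216471 14.25369737] [-0.42090053  1.06062337 -0.01012146] 0.046082902286737094
side proj [275.64265146 318.97997263]
```

View pics/sc3.png

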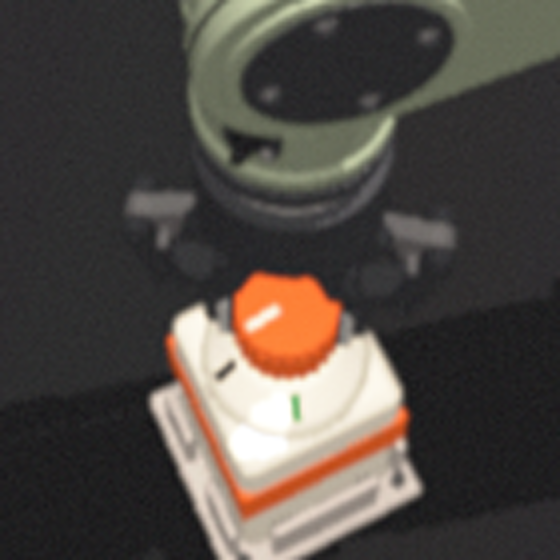

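Pressed by about 9 mm with 14 N. Now turning anticlockwise.

Request:
jog_arm(targets="-0.0005 0 0 0 0 -5;0 0 0 0 0 -8;0 0 0 0 0 -8;0 0 0 0 0 -8;0 0 0 0 0 -8;0 0 0 0 0 0")

```text
clock: 7.28
tool_pos: [0.4949, 0.2668, 0.174]
tool_rot: [2.976, 1.005, 0.006]
ft_force: [-4.2, -1.0, 12.1]
grip_width: 0.0461
```

Run:
```python
from h import *
s=status.read_state(); print(s["clock"],s["tool_pos"],s["joint_pos"].round(3),s["ft_force"],s["ft_torque"],s["grip_width"])
crop("side","sc4",[.4955,.2665,.21],70)
```

```text
7.275 [0.49490904 0.26683275 0.17401785] [ 0.341  0.239  1.643 -0.     1.255 -0.311] [-4.19852832 -1.00124148 12.06946423] [-0.37690627  0.76562751 -0.00581609] 0.04608388005409876
side proj [275.64265146 318.97997263]
```

View pics/sc4.png

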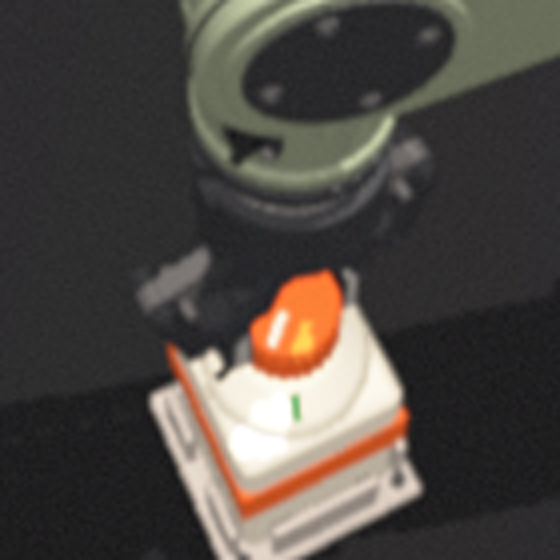

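The cap follows the gripper: the white line has turned by about 37°. I'll press slightly more and finish the turn.

Request:
jog_arm(targets="0 0 0.001 0 0 -5;0 0 0 0 0 -8;0 0 0 0 0 -8;0 0 0 0 0 -8;0 0 0 0 0 -4;0 0 0 0 0 0;0 0 0 0 0 0")

```text
clock: 8.2
tool_pos: [0.4953, 0.2672, 0.1734]
tool_rot: [2.568, 1.808, 0.008]
ft_force: [-4.2, -0.1, 15.1]
grip_width: 0.0463
```

Run:
```python
from h import *
s=status.read_state(); print(s["clock"],s["tool_pos"],s["joint_pos"].round(3),s["ft_force"],s["ft_torque"],s["grip_width"])
crop("side","sc5",[.4955,.2665,.21],70)
```

```text
8.2 [0.49525964 0.26724912 0.17335526] [ 0.341  0.24   1.644  0.     1.253 -0.886] [-4.24021917 -0.09634636 15.12937529] [-0.19103584  0.74691172  0.02487162] 0.046321910695396575
side proj [275.64265146 318.97997263]
```

View pics/sc5.png

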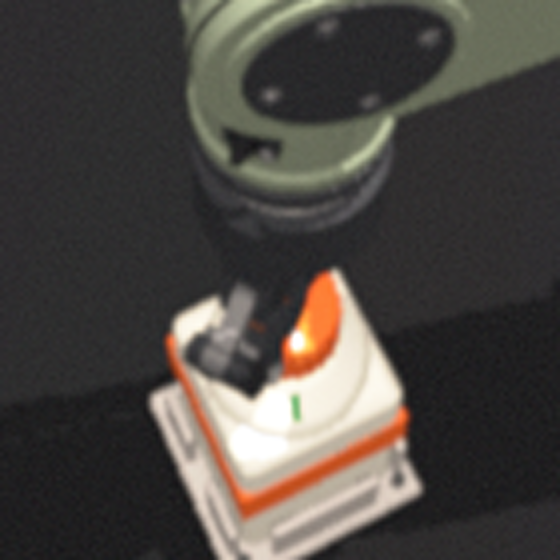

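Turned 1.22 rad with the cap still pressed. I'll let it rise in the grip, then open.

Request:
jog_arm(targets="0 0 -0.003 0 0 0;0 0 -0.003 0 0 0;0 0 -0.003 0 0 0;0 0 -0.003 0 0 0;0 0 -0.003 0 0 0;0 0 0 0 0 0")

```text
clock: 9.0
tool_pos: [0.4951, 0.2672, 0.1864]
tool_rot: [2.568, 1.808, 0.007]
ft_force: [0.6, 1.4, 5.6]
grip_width: 0.0462
```

Request:
jog_arm(targets="0 0 0 0 0 0;0 0 0 0 0 0;0 0 0 0 0 0;0 0 0 0 0 0;0 0 0 0 0 0;0 0 0 0 0 0;0 0 0 0 0 0", gripper=0.0854)

```text
clock: 9.88
tool_pos: [0.4937, 0.2665, 0.1843]
tool_rot: [2.569, 1.808, 0.0]
ft_force: [0.9, -0.1, -0.4]
grip_width: 0.0851
```

Run:
```python
from h import *
s=status.read_state(); print(s["clock"],s["tool_pos"],s["joint_pos"].round(3),s["ft_force"],s["ft_torque"],s["grip_width"])
crop("side","sc6",[.4955,.2665,.21],70)
```

```text
9.875 [0.49366835 0.26649413 0.18429771] [ 0.341  0.228  1.634 -0.     1.279 -0.886] [ 0.93404491 -0.0898876  -0.40340912] [ 0.02632709  0.00966848 -0.0460835 ] 0.08510518765988205
side proj [275.64265146 318.97997263]
```

View pics/sc6.png

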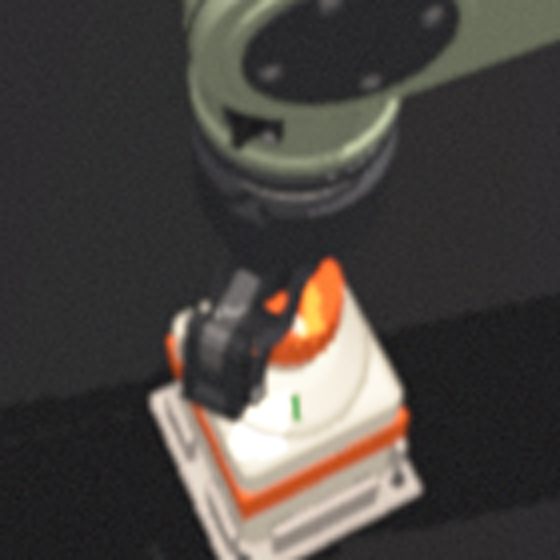

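Released. I'll lift straight up, move aside and verify.

Request:
jog_arm(targets="0 0 -0.01 0 0 0;0 0 -0.015 0 0 0;0 0 -0.02 0 0 0;0 0 -0.03 0 0 0;0 0 -0.03 0 0 0;0.03 0.03 -0.01 0 0 0;0.04 0.03 0 0 0 0;0.04 0.03 0 0 0 0;0.03 0.02 0 0 0 0;0 0 0 0 0 0;0 0 0 0 0 0")

```text
clock: 11.3
tool_pos: [0.6443, 0.361, 0.3]
tool_rot: [2.569, 1.808, 0.0]
ft_force: [0.3, 0.1, -0.5]
grip_width: 0.0851
```

Run:
```python
from h import *
s=status.read_state(); print(s["clock"],s["tool_pos"],s["ft_force"],s["grip_width"])
crop("side","sc7",[.4955,.2665,.21],60)
crop("top","tc7",[.4955,.2665,.21],50)
im=optics.read_camera("side"); cv2.imwrite("pics/side7.png",im[:,:,::-1])
for c in("top","side"):
    T=np.linalg.inv(optics.get_calibration(c)["world_to_cam"])
    for d in tip_of("waste_cap",c): print(c,d["conf"],(T@np.r_[d["location"],1])[:3].round(4))
```

```text
11.3 [0.64426001 0.36096354 0.29999161] [ 0.32057794  0.11305709 -0.5207553 ] 0.08514371668892091
side proj [275.64265146 318.97997263]
top proj [158.3852183  225.62268466]
top 0.9 [0.4983 0.2684 0.2042]
side 0.85 [0.4939 0.269  0.2066]
```

View pics/sc7.png

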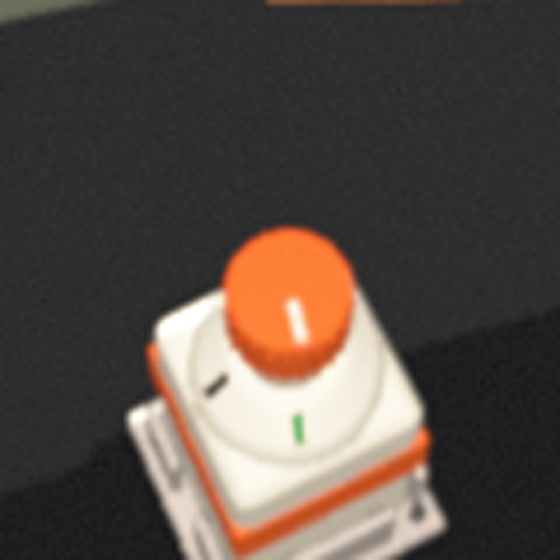

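View pics/side7.png

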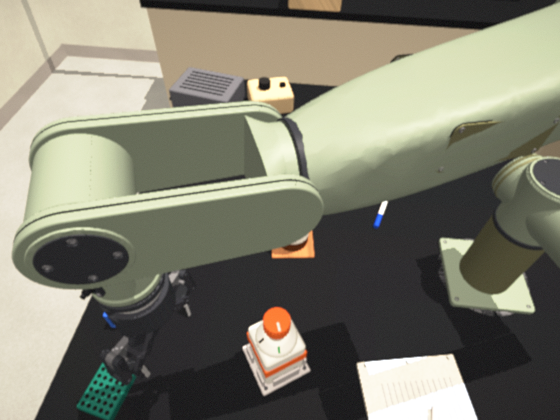

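The white line now points at, or slightly past, the green mark. The cap top reads 0.204–0.207 m against 0.198 m when locked, so it has sprung up. The arm is clear.

```bash
python3 -c "
from workcell import workorder
print(workorder.job_done())"
```

```text
the job is handed in; nothing more can be done
None
```

The orange cap is loosened and still on the waste jug, and the job is handed in at about 11.5 s of the 32 s allowed.

I gripped the cap with 60 N, pressed it about 9 mm down (14–15 N) and turned it about 70° (1.22 rad) anticlockwise while it stayed down. I then let it rise in the grip, opened the fingers and moved the arm clear.

**Last checks:**
- **Turn:** the white line points at, or slightly past, the green mark.
- **Height:** the networks put the cap top at 0.204 m (top camera) and 0.207 m (side camera). Both fit the 0.206 m expected when loose.
- **Contact:** the force readings are near zero, so the robot is touching nothing.
- **Blue cap:** I never went near the stock bottle. The arm hid it in the last side picture, so I did not check its cap again at the end.

No check failed. The networks and my own pixel rays differed by up to about 9 mm on the cap's position. That left a sideways force of about 5 N while gripping, which did no harm.

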